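# Build the parts-tray stack and weigh down its crowned cover

## Task

Build the kit stack on the base board that is screwed to the bench: first the deep tray, then the shallow tray on it, then the arched cover on top, each with its four corner pins fully down in the sockets below and the parts still in their trays. Then lay the bored steel block on the cover as a weight, lengthwise along the ridge and centred on it, so that it stays balanced there and level. Leave everything else on the bench where it is.

Things in the scene. Friction and masses are not known exactly. Their poses are not given: they have to be found in the camera images.
- base_top (a point): Dark steel base board, 126 x 76 x 10 mm, screwed to the bench, with four grey corner posts up to 24 mm above the bench, each with a square socket 11 mm wide and deep, 93 mm apart in x, 43 mm in y. Point: board centre at the height of the post tops; x long side, z up. A seated tray's underside (9 mm above its pin tips) rests on the post tops.
- deep_centre (a point): Deep open grey tray, 110 x 60 mm (grip across 60), body 44 mm high, casting in it. Tapered pin under each corner: 8 mm wide, 4 at tip, 9 long; spacing as base_top. Same sockets (11 mm square, 11 deep) in its top corners. Long walls dip 10 mm along the middle 56 mm: finger room for the tray above. Centre point, 31 mm over pin tips; x long side, z up; half turn is the same. Seated: 22 mm above base_top.
- shallow_centre (a point): Shallow open grey tray, 110 x 60 mm (grip across 60), body 28 mm high, dowel in it. Tapered pin under each corner: 8 mm wide, 4 at tip, 9 long; spacing as base_top. Same sockets (11 mm square, 11 deep) in its top corners. Long walls dip 10 mm along the middle 56 mm: finger room for the tray above. Centre point, 23 mm over pin tips; x long side, z up; half turn is the same. Seated: 36 mm above deep_centre.
- cover_centre (a point): Grey cover: plate 110 x 60 x 12 mm, no sockets, top arched across its width (crown of 60 mm radius along x, 6 mm high, of flat strips 4.5 mm wide). Pins under the corners as the trays. Grip the plate's 60 mm width with the fingertips. Point: plate centre, 15 mm over pin tips; x long side, z up; half turn is the same. Seated: 20 mm above shallow_centre.
- crown_top (a point): Middle of the cover's arched top, on the ridge, 12 mm above cover_centre; axes as the cover, so the ridge runs along x.
- block_centre (a point): Ground steel block with bored holes, 36 x 88 x 30 mm, 0.4 to 0.8 kg, lying flat. Point: its centre, 15 mm above its underside; x is its 36 mm width (grip across it), y its 88 mm length, z up. Lying on the crown, this point is 15 mm above crown_top.
- casting: Grey eight-sided casting, 36 x 55 x 14 mm, loose in the deep tray; origin under its centre.
- dowel: Steel dowel pin, 8 x 34 x 8 mm, loose in the shallow tray; origin under its centre.
- bearing_ring: Bystander, loose, to be left alone: black turned ring about 52 x 64 x 20 mm; origin under its centre.
- loupe: Bystander, loose, to be left alone: black eye loupe, 37 mm across, 30 mm high; origin under its centre.
- oiler: Bystander, loose, to be left alone: needle oil bottle, 32 mm across, 97 mm high; origin under its centre.
- caliper: Bystander, loose, to be left alone: small vernier caliper lying flat, 60 x 157 x 8 mm; origin under its centre.
- screwdriver: Bystander, loose, to be left alone: screwdriver lying flat, 26 x 190 mm; origin under its centre.
- jar: Bystander, loose, to be left alone: clear jar with screw lid, 42 mm across, 45 mm high; origin under its centre.
- abrasive: Bystander, loose, to be left alone: brown abrasive block, 34 x 62 x 20 mm; origin under its centre.
Mind the look-alikes: they are no part of the job. Leave any brown look-alike of the part that bears cover_centre alone.

How it is judged (in metres and radians):
On the way, in this order (a step that is already met when the one before it is completed fails the run):
1. the deep tray is seated on the base board (horizontal distance between deep_centre and base_top below 0.005 m and z of deep_centre in the frame of base_top between 0.019 and 0.025 m and angle between the x axis of deep_centre and the x axis of base_top, either way round below 0.08 rad and angle between deep_centre's own z axis and vertical below 0.06 rad), for 0.2 s.
2. the shallow tray is seated on the deep tray (all of step 1 and horizontal distance between shallow_centre and deep_centre below 0.005 m and z of shallow_centre in the frame of deep_centre between 0.033 and 0.039 m and angle between the x axis of shallow_centre and the x axis of deep_centre, either way round below 0.08 rad and angle between shallow_centre's own z axis and vertical below 0.06 rad), for 0.2 s.
3. the arched cover is seated on the shallow tray (all of step 2 and horizontal distance between cover_centre and shallow_centre below 0.005 m and z of cover_centre in the frame of shallow_centre between 0.017 and 0.023 m and angle between the x axis of cover_centre and the x axis of shallow_centre, either way round below 0.08 rad and angle between cover_centre's own z axis and vertical below 0.06 rad), for 0.2 s.
4. the steel block lies balanced along the crown (x of block_centre in the frame of crown_top between -0.02 and 0.02 m and y of block_centre in the frame of crown_top between -0.009 and 0.009 m and z of block_centre in the frame of crown_top between 0.011 and 0.018 m and angle between block_centre's own z axis and vertical below 0.14 rad and angle between the y axis of block_centre and the x axis of cover_centre, either way round below 0.25 rad), for 0.2 s.
At the end, for the whole second after the job is handed in: Deep tray on base board, shallow on deep, cover on shallow: each within 5 mm sideways, 3 mm of seated height, 0.08 rad yaw (half turns allowed), 0.06 rad of upright. Block on the crown within 9 mm of the ridge, 20 mm along it, 0.14 rad of level, 0.25 rad of lengthwise. Parts in their trays (all of step 3 and all of step 4 and distance between casting and deep_centre below 0.045 m and distance between dowel and shallow_centre below 0.055 m); the robot touches nothing.
It fails at once if a bystander is moved by more than 25 mm (distance of any of bearing_ring, loupe, oiler, caliper, screwdriver, jar, abrasive from where it was at the start of the episode above 0.025 m).
It also fails if it takes over 64 s, if anything falls off the work surface, if the arm or the gripper's body presses on something with over 40 N, if the wrist force passes 120 N, or if a joint passes its speed limit or range.

## Robot

A 6-joint arm with a two-finger parallel gripper is mounted at the origin on a cart in front of the work surface, level with it; the furniture and walls round the work are solid. World frame = base frame: x ahead of the robot, y to its left, z up, the work surface at z = 0. Lengths are in mm, angles in rad, forces in N, time in s.
With the tool pointing down it reaches from about 325 to 1000 mm from the base axis. Payload 5.1 kg.
Tool frame: the origin (TCP) lies midway between the tips of the shut fingers; the grasp point (between the pads) lies behind it (ctrl.tcp_to_grasp is the z of the grasp point in the tool frame, in mm); z points along the fingers, y is the line along which they close (so a half turn about z gives the same grasp; the last joint's range is limited). The gripper opens to 85 mm and grips with 20 to 120 N. Pads are 22 mm wide; open, the fingers measure 114 mm over their backs; the gripper's body (76 mm by 85 mm) begins 54 mm behind the grasp point. The pads swing forward as they close: fully open they stand 13 mm farther back than shut.
Start: joints at [1.168, 0.124, 1.65, -0, 1.367, -0.083], TCP at [204.366, 617.025, 231.322] pointing down, gripper open.
Joint ranges: [-2.61, 2.61], [-1.02, 2.33], [0.03, 2.71], [-1.35, 4.49], [0.32, 2.68], [-2.91, 2.91]. Speed limits (rad/s): [2.57, 2.57, 3.14, 3.14, 3.14, 3.14].

## Interface

Orientations are given as a unit quaternion [w, x, y, z].
In Python, from plant import get_state, grab_frame, camera_info, ctrl gives the robot as it stands. The module is installed in compiled form; this text tells all that it offers.
- The arm moves only by the tool servo_tool, never from a script. Its argument "motion" is a list that holds one entry, the list of rows, each a list of 5 numbers: the opening, from -1 (shut) to 1 (fully open), so that 0 is half open, then the shift along the tool's x, y, z in mm, then the turn about the tool's z in degrees. A call has 1 to 12 rows; each row shifts and turns the commanded pose from where the row before left it, along the tool's axes as they then stand; what a row does not reach is not made up. A row lasts 1/8 s, in which the tool goes at most 62.5 mm and 10.7 degrees, less where a joint would pass 70% of its speed; a pose out of reach is approached as far as the arm can. A call with a gripper value outside its range is refused whole. The fingers move at their own pace and stop on an object; "squeeze" is the grip in N (left out, the last holds). Time passes only in rows, so rows that do not move let the fingers close. It gives the time, the measured TCP pose, the force, the opening and the grip force at its end, in the units of the state.
- get_state(): the state, without advancing time (a new reading comes with each control period).
- grab_frame(name): name is "scene" or "top" or "wrist"; returns (picture, depth): 400x640x3 uint8, blue, green, red; 400x640 float32, mm along the optical axis (not along the pixel's ray), 0 where there is no reading.
- camera_info(name): a dict with "intrinsics" (3x3 intrinsics, pixels), "R" (3x3) and "t" (3): a world point X has camera coordinates R X + t. Camera axes: x right, y down, z forward; pixel columns grow to the right and rows downward; lengths in mm; the calibration is good to about 2 mm. A picture is of the moment at which its call begins: read the wrist's pose just before it. camera_info takes no time and is no camera call; for the wrist camera it gives the pose at the moment of the call.
- ctrl.hand_in(): hands the job in; it is judged then, once.
The state is a dict: "time_s": time; "joint_positions": joint angles; "qd": joint speeds; "tau": joint torques, N m; "position": TCP position; "tcp_rot": TCP orientation; "wrist_force": force on the tool from outside, world axes, zero at the start; "torque": the same for the moment, N m; "gripper_width": opening from 0.0 (shut) to 1.0 (fully open); "grip_force": force on a finger pad.
Only numpy, scipy, OpenCV 4.12 (cv2) and the standard library are available. Lean on these libraries where they do the work, as an engineer would, in place of code of your own. Each camera call takes 0.05 s, during which the arm holds its last target. There are 200 camera calls.

## Working session

There is one attempt and no reset: what is moved stays moved. The work goes in short steps, Python scripts to look and compute and a tool call to move; the robot and the scene stay as the last step left them, time stands still between calls to the robot, and variables do not carry over. Pictures are saved under pics/ and viewed, at most 10 in all, crops included, and the job is handed in when it is done.

Besides the shell and the picture viewer there is one more tool, called after "Call:" as name(argument=value, ...) on one line, values as JSON. servo_tool: Moves the arm, as the interface text tells. Its arguments: {"type":"object","properties":{"motion":{"type":"array"},"squeeze":{"type":"number"}},"required":["motion"]}

```bash
mkdir -p pics; cat > h.py <<'E'
import numpy as np, cv2
from plant import get_state, grab_frame, camera_info, ctrl
def cam(n):
    c=camera_info(n); return np.array(c["intrinsics"]),np.array(c["R"]),np.array(c["t"]).ravel()
def ray(c,u,v,z):
    K,R,t=c; o=-R.T@t; d=R.T@np.linalg.inv(K)@np.array([u,v,1.]); return o+d*(z-o[2])/d[2]
def cloud(c,D):
    K,R,t=c; v,u=np.indices(D.shape); P=np.stack([(u-K[0,2])/K[0,0]*D,(v-K[1,2])/K[1,1]*D,D],-1)
    return (P-t)@R
def proj(c,X):
    K,R,t=c; p=K@(R@np.array(X)+t); return p[:2]/p[2]
E
python3 - <<'E'
from h import *
print(get_state()); print(ctrl.tcp_to_grasp)
for n in("top","scene"):
    c=cam(n); I,D=grab_frame(n); cv2.imwrite(f"pics/{n}.png",I); np.savez(f"{n}.npz",I=I,D=D,K=c[0],R=c[1],t=c[2])
    print(n,-c[1].T@c[2],c[1][2],c[0][0,0])
E
```

```text
{'time_s': 0.0, 'joint_positions': array([ 1.16840592e+00,  1.24519365e-01,  1.65169475e+00, -4.30395071e-06,
        1.36747838e+00, -8.25555510e-02]), 'qd': array([-1.00250011e-03,  6.63791547e-05,  7.86120047e-04,  7.70077417e-04,
       -2.32276092e-03,  1.58632039e-03]), 'tau': array([-7.34928435e-04, -4.23588359e+01, -3.65463853e+01, -7.88686918e-06,
        6.49990136e-03, -9.53647486e-06]), 'position': array([204.12629884, 616.4693215 , 230.0315156 ]), 'tcp_rot': array([-2.50045038e-04,  1.59236168e-01,  9.87239961e-01, -1.01971525e-03]), 'wrist_force': array([-0.12269148,  0.10880757,  0.89532048]), 'torque': array([ 0.00776042, -0.03209551, -0.07052049]), 'grip_force': 0.0, 'gripper_width': 0.9993695316891884}
-18.700000000000003
top [ 509.49563582 -225.52722554  974.11359306] [ 0.07678477 -0.00935704 -0.99700378] 368.9969114204079
scene [-148.08675082 -764.33344632  989.11663822] [ 0.54979212  0.42514486 -0.71901354] 452.2592641808129
```

View pics/top.png

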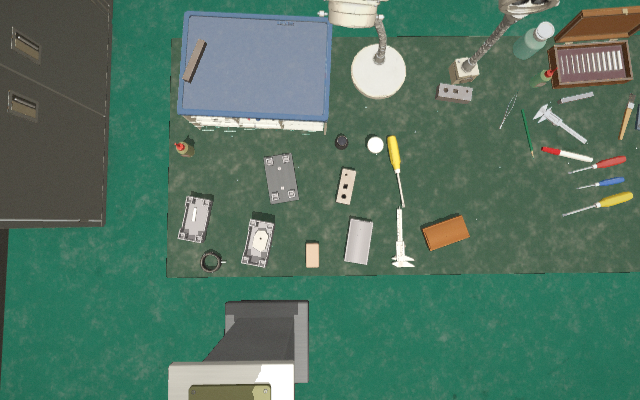

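View pics/scene.png

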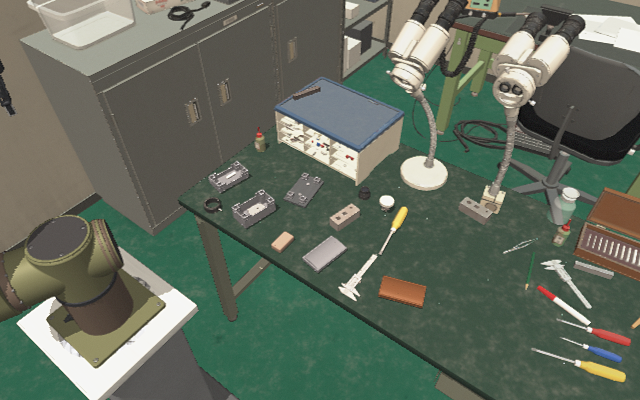

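The top view shows the base at (281,178), the deep tray with its casting at (258,242), the shallow tray with its dowel at (195,218) and the grey cover at (358,241). The brown cover at (446,232) is the look-alike. Two bored blocks could be the steel block: (346,187) and (455,92). I'll enlarge both, and the covers.

```bash
python3 - <<'E'
from h import *
d=np.load("top.npz");I,D=d["I"],d["D"];c=(d["K"],d["R"],d["t"])
d2=np.load("scene.npz");J=d2["I"]
a=lambda I,x,y,w,h:cv2.resize(I[y:y+h,x:x+w],(400,300),interpolation=cv2.INTER_CUBIC)
m=np.vstack([np.hstack([a(I,306,157,80,60),a(I,415,62,80,60)]),np.hstack([a(J,304,187,80,60),a(I,330,200,160,120)])])
cv2.imwrite("pics/c1.png",m)
P=cloud(c,D)
for n,(u,v) in dict(base=(281,178),deep=(258,242),shal=(195,218),cover=(358,241),blk=(346,187),blk2=(455,92),brown=(446,232),abr=(312,255),ring=(211,262),loupe=(341,142),jar=(375,145),oil=(182,148),bench=(300,220)).items(): print(n,P[v,u].round(0),I[v,u])
print("cab",P[125,320].round(),P[118,200].round(), P[60,250].round())
E
```

```text
base [ 625. -129.   11.] [137 141 142]
deep [460. -72.  28.] [228 242 248]
shal [523.  93.  16.] [149 158 164]
cover [ 460. -326.   29.] [208 212 218]
blk [ 600. -300.    4.] [38 39 43]
blk2 [ 852. -595.   13.] [84 94 99]
brown [ 480. -552.   28.] [ 71 125 191]
abr [ 425. -208.   25.] [184 212 239]
ring [408.  55.   1.] [ 84 106  80]
loupe [ 715. -286.   30.] [93 86 88]
jar [ 704. -372.   44.] [255 255 255]
oil [696. 110.  69.] [ 53  61 167]
bench [ 515. -177.    3.] [ 80 104  76]
cab [ 752. -232.   61.] [773.  69.  63.] [882. -73. 152.]
```

View pics/c1.png

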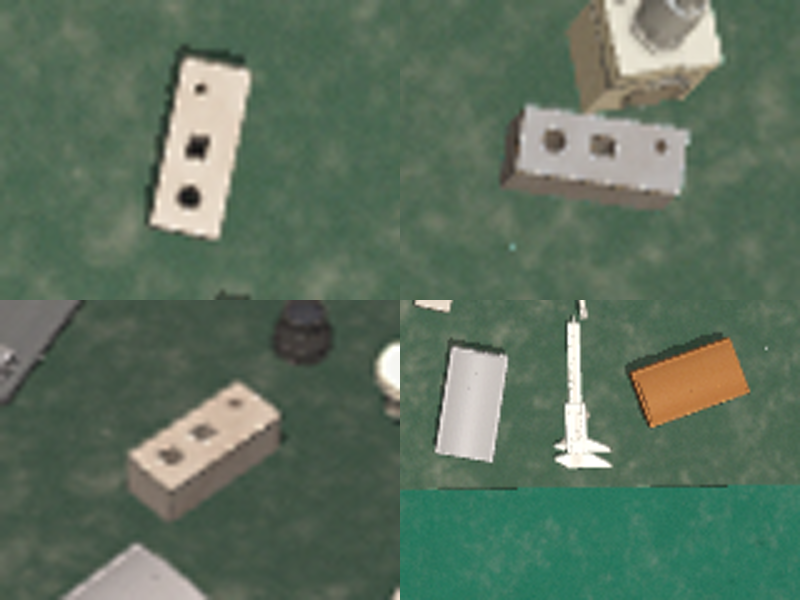

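Two blocks look alike, at (346,187) and (455,92). The far one is about 1039 mm out, beyond the arm's reach, and stands against the lamp foot, so the near one fits, pending a size check. The grey cover at (358,241) is the one meant, and the brown one at (446,232) stays. Next I'll measure all of them.

```bash
python3 - <<'E'
from h import *
d=np.load("top.npz");I,D=d["I"],d["D"];c=(d["K"],d["R"],d["t"])
P=cloud(c,D)
for n,(u,v,w,zt) in dict(base=(281,178,28,24),deep=(258,242,26,53),shal=(195,218,28,37),cover=(358,241,25,25),blk=(346,187,22,30),blk2=(455,92,22,30)).items():
    sub=P[v-w:v+w,u-w:u+w]; z=sub[...,2]
    m=((z>(6 if n=="base" else 12))&(z<70)).astype(np.uint8)
    k,L,st,ce=cv2.connectedComponentsWithStats(m)
    j=1+np.argmax(st[1:,4]) 
    q=sub[L==j]; top=q[q[:,2]>np.percentile(q[:,2],95)-8] if n!="base" else q
    r=cv2.minAreaRect(top[:,:2].astype(np.float32))
    g=I[v-w:v+w,u-w:u+w][L==j].mean(0)
    print(n,"rect",np.round(r[0],1),np.round(r[1],1),round(r[2],1),"z95",np.percentile(q[:,2],[5,50,95]).round(1),g.round())
E
```

```text
base rect [ 624.8 -127.5] [125.9  76.4] 8.6 z95 [ 8.9 12.1 24.8] [141. 145. 146.]
deep rect [459.4 -72.9] [ 60.6 109.7] 78.4 z95 [13.  27.6 55.4] [171. 177. 182.]
shal rect [519.9  89.5] [ 60.7 110. ] 78.8 z95 [12.6 16.8 39.6] [165. 169. 174.]
cover rect [ 458.6 -327.2] [ 59.1 109.6] 80.5 z95 [20.8 26.  30.1] [192. 196. 202.]
blk rect [ 599.8 -296.6] [35.9 87.7] 78.0 z95 [27.1 31.4 34.2] [184. 202. 215.]
blk2 rect [ 845.7 -588.6] [89.8 37.1] 80.8 z95 [15.4 30.5 33.6] [148. 154. 160.]
```

All sizes match: the deep tray, shallow tray and cover are about 110x60, the block 88x36 with its top at 30, and the base 126x76. I'll write a planner helper and then go over the deep tray.

```bash
cat >> h.py <<'E'
def pose():
    s=get_state(); w,x,y,z=s["tcp_rot"]
    from scipy.spatial.transform import Rotation as Ro
    R=Ro.from_quat([x,y,z,w]).as_matrix()
    return s,R,np.degrees(np.arctan2(R[1,1],R[0,1]))
def plan(X,th):
    """turn first (deg), then shift in the turned tool frame"""
    s,R,t0=pose(); p=s["position"]; turn=(t0-th+90)%180-90
    a=np.radians(t0-turn); d=np.array(X)-p
    ux=np.array([np.cos(a+np.pi/2),np.sin(a+np.pi/2),0]);uy=np.array([np.cos(a),np.sin(a),0])
    print("t",round(s["time_s"],2),"p",p.round(1),"th",round(t0,2),"tilt",R[:,2].round(4),"F",s["wrist_force"].round(1),"w",round(s["gripper_width"],3),"g",round(s["grip_force"],1))
    print("turn",round(turn,2),"shift",np.round([ux@d,uy@d,-d[2]],1))
E
python3 -c "
from h import *
plan([459.4,-72.9,160],78.4)"
```

```text
t 0.1 p [204.1 616.5 230.2] th 71.68 tilt [-7.0e-04 -1.7e-03 -1.0e+00] F [0.2 0.2 0. ] w 1.0 g 0.0
turn -6.72 shift [-388.7 -624.    70.2]
```

Call:
servo_tool(motion=[[[1,0,0,0,-6.7],[1,-21.6,-34.7,0,0],[1,-21.6,-34.7,0,0],[1,-21.6,-34.7,0,0],[1,-21.6,-34.7,0,0],[1,-21.6,-34.7,0,0],[1,-21.6,-34.7,0,0],[1,-21.6,-34.7,0,0],[1,-21.6,-34.7,0,0],[1,-21.6,-34.7,0,0],[1,-21.6,-34.7,0,0],[1,-21.6,-34.7,0,0]]])

```text
time_s: 1.6
position: [360.2, 193.9, 230.9]
tcp_rot: [-0.0, 0.101, 0.995, -0.0]
wrist_force: [0.4, -0.5, 1.2]
gripper_width: 0.997
grip_force: 0.0
```

Call:
servo_tool(motion=[[[1,-21.6,-34.7,0,0],[1,-21.6,-34.7,0,0],[1,-21.6,-34.7,0,0],[1,-21.6,-34.7,0,0],[1,-21.6,-34.7,0,0],[1,-21.6,-34.7,0,0],[1,-21.6,-34.7,0,0],[1,0,0,0,0],[1,0,0,0,0],[1,0,0,0,0]]])

```text
time_s: 2.85
position: [459.0, -72.2, 231.1]
tcp_rot: [-0.0, 0.101, 0.995, 0.0]
wrist_force: [-0.2, -0.3, -0.2]
gripper_width: 1.006
grip_force: 0.0
```

```bash
python3 - <<'E'
from h import *
plan([459.4,-72.9,10],78.4)
c=cam("wrist");I,D=grab_frame("wrist");cv2.imwrite("pics/w1.png",I);np.savez("w1.npz",I=I,D=D,K=c[0],R=c[1],t=c[2])
print(-c[1].T@c[2],c[1][2],c[0][0,0])
E
```

```text
t 2.85 p [459.  -72.2 231.1] th 78.45 tilt [-2.e-04  2.e-04 -1.e+00] F [-0.2 -0.3 -0.2] w 1.006 g 0.0
turn 0.05 shift [ -0.5  -0.6 221.1]
[384.27868496 -56.85933304 372.91843186] [ 0.29137525 -0.05967245 -0.95474586] 302.07415147181877
```

View pics/w1.png

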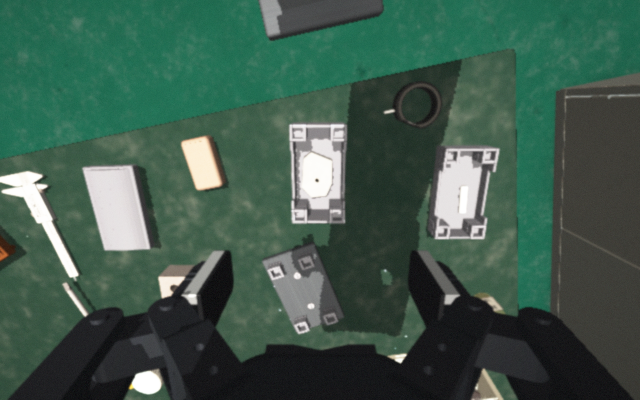

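The wrist view shows everything at once: deep tray (318,174), shallow tray (465,193), cover (118,207), base (302,289). I'll measure them again with this camera and compare.

```bash
cat >> h.py <<'E'
def rect(P,x,y,zlo,zhi,r=75,band=None):
    q=P[(np.abs(P[...,0]-x)<r)&(np.abs(P[...,1]-y)<r)&(P[...,2]>zlo)&(P[...,2]<zhi)]
    w=cv2.minAreaRect(q[:,:2].astype(np.float32)); (a,b),(l,m),g=w
    if l<m: l,m,g=m,l,g+90
    return np.round([a,b,l,m,(g+90)%180-90,np.median(q[:,2]),len(q)],1)
E
python3 - <<'E'
from h import *
for f in("w1","top"):
    d=np.load(f+".npz");P=cloud((d["K"],d["R"],d["t"]),d["D"]);print(f)
    print("bench",np.median(P[(abs(P[...,0]-520)<25)&(abs(P[...,1]+170)<15)][:,2]))
    for n,a in dict(base=(625,-128,5,30,72),basepost=(625,-128,18,30,72),deep=(459,-73,40,60,65),shal=(520,89,22,45,65),cover=(459,-327,10,40,65)).items(): print(n,rect(P,*a))
E
```

```text
w1
bench -0.7235915786498216
base [ 624.8 -128.9  126.4   76.1    9.2    9.4 4331. ]
basepost [ 625.1 -129.   110.9   60.2    8.8   22.5  537. ]
deep [ 459.4  -74.7  110.5   60.   -11.6   49.5 1702. ]
shal [ 519.8   88.   110.2   61.2  -11.4   31.2 2032. ]
cover [ 458.7 -328.7  110.2   61.5   -9.7   23.8 4470. ]
top
bench 1.5387132835593973
base [ 627.8 -129.3  140.9  140.6  -87.4   12.  1445. ]
basepost [ 625.  -127.7  110.2   59.8    9.    25.1  129. ]
deep [459.4 -72.9 109.7  60.6 -11.6  50.3 347. ]
shal [520.   89.7 110.   61.  -11.2  32.6 420. ]
cover [ 458.5 -327.5  109.7   60.5   -9.9   26.  1015. ]
```

Call:
servo_tool(motion=[[[1,-0.7,-1.5,30,0],[1,0,0,40,0],[1,0,0,40,0],[1,0,0,40,0],[1,0,0,40,0],[1,0,0,20,0],[1,0,0,11,0],[1,0,0,0,0],[-1,0,0,0,0],[-1,0,0,0,0],[-1,0,0,0,0],[-1,0,0,0,0]]], squeeze=50)

```text
time_s: 4.4
position: [461.2, -75.1, 11.9]
tcp_rot: [0.001, 0.101, 0.995, -0.0]
wrist_force: [-0.1, 0.3, 6.5]
gripper_width: 0.696
grip_force: 54.1
```

Call:
servo_tool(motion=[[[-1,0,0,0,0],[-1,0,0,0,0],[-1,0,0,0,0]]])

```text
time_s: 4.78
position: [461.1, -75.0, 11.9]
tcp_rot: [0.001, 0.101, 0.995, -0.0]
wrist_force: [-0.6, 0.2, 7.3]
gripper_width: 0.689
grip_force: 54.2
```

Call:
servo_tool(motion=[[[-1,0,0,-10,0],[-1,0,0,-20,0],[-1,0,0,-40,0],[-1,0,0,0,-7],[-1,0,0,0,-7],[-1,0,0,0,-6.5],[-1,0,0,0,0],[-1,0,0,0,0],[-1,0,0,0,0]]])

```text
time_s: 5.9
position: [459.6, -74.7, 80.2]
tcp_rot: [-0.0, -0.077, 0.997, 0.0]
wrist_force: [1.0, 0.0, -1.4]
gripper_width: 0.691
grip_force: 55.8
```

```bash
python3 -c "
from h import *
plan([625,-128.4,85],98.9)"
```

```text
t 5.9 p [459.6 -74.7  80.2] th 98.82 tilt [-3.e-04  1.e-04 -1.e+00] F [ 1.   0.  -1.4] w 0.691 g 55.8
turn -0.08 shift [-155.1  -78.7   -4.8]
```

Call:
servo_tool(motion=[[[-1,-15.1,-8.7,-4.8,0],[-1,-30,-15,0,0],[-1,-30,-15,0,0],[-1,-30,-15,0,0],[-1,-30,-15,0,0],[-1,-20,-10,0,0],[-1,0,0,0,0],[-1,0,0,0,0],[-1,0,0,0,0],[-1,0,0,0,0]]])

```text
time_s: 7.15
position: [624.5, -128.3, 85.2]
tcp_rot: [-0.0, -0.077, 0.997, 0.0]
wrist_force: [-0.3, 0.2, -1.3]
gripper_width: 0.696
grip_force: 55.7
```

```bash
python3 - <<'E'
from h import *
plan([625,-128.4,85],98.9)
out=[]
for f in("wrist","top"):
    c=cam(f);I,D=grab_frame(f);np.savez("h_"+f,I=I,D=D,K=c[0],R=c[1],t=c[2]);out.append(cv2.resize(I[100:400],(640,300)))
    P=cloud(c,D)
    for b in ((100,122),(112,132)): print(f,b,rect(P,625,-128,*b,72))
cv2.imwrite("pics/h1.png",np.vstack(out)[:600])
E
```

```text
t 7.15 p [ 624.5 -128.3   85.2] th 98.88 tilt [-2.e-04  1.e-04 -1.e+00] F [-0.3  0.2 -1.3] w 0.696 g 55.7
turn -0.02 shift [-0.4 -0.2  0.2]
wrist (100, 122) [ 6.168e+02 -1.292e+02  9.820e+01  8.670e+01  8.900e+00  1.142e+02
  9.513e+03]
wrist (112, 132) [  614.5  -129.1   101.3    93.9   -81.3   121.6 11458. ]
top (100, 122) [ 589.9 -143.4   73.4   45.4  -69.2  116.7   52. ]
top (112, 132) [ 589.6 -141.2   77.7   44.6  -69.2  123.9   88. ]
```

View pics/h1.png

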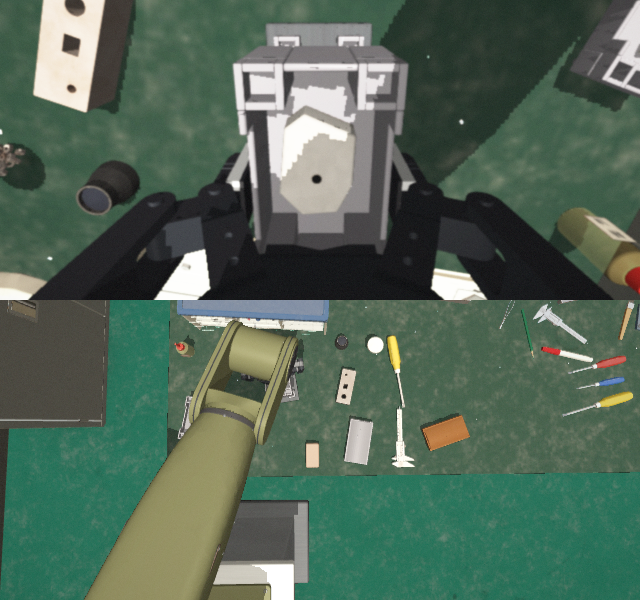

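The tray is level in the hand, with its axis lined up with the base beyond it. I'll measure the near ends of both in this frame.

```bash
python3 - <<'E'
from h import *
d=np.load("h_wrist.npz");P=cloud((d["K"],d["R"],d["t"]),d["D"]);a=np.radians(8.9)
u=np.array([np.cos(a),np.sin(a),0]);v=np.array([-np.sin(a),np.cos(a),0]);o=np.array([625,-128.4,0])
A=(P-o)@u;B=(P-o)@v;Z=P[...,2]
for n,zl,zh in(("tray",100,130),("base",5,14),("posts",19,30)):
    m=(Z>zl)&(Z<zh)&(A<-20)&(A>-75)&(abs(B)<45)
    e=np.percentile(A[m],1); k=m&(A<e+8)
    print(n,m.sum(),"end",np.percentile(A[m],[0.2,1,3]).round(1),"lat",np.percentile(B[k],[0.5,99.5]).round(1),"z",np.percentile(Z[k],[5,50,95]).round(1))
E
```

```text
tray 8706 end [-57.2 -57.1 -57.1] lat [-29.2  30. ] z [104.  123.4 126.1]
base 2030 end [-62.8 -62.8 -62.7] lat [-38.1  36.2] z [ 7.6  9.  10.4]
posts 361 end [-55.1 -55.  -55. ] lat [-30.8  28.9] z [19.6 23.  24. ]
```

Call:
servo_tool(motion=[[[-1,-2.1,-1,12,0],[-1,0,0,16,0],[-1,0,0,14,0],[-1,0,0,0,0],[-1,0,0,0,0],[-1,0,0,0,0]]])

```text
time_s: 8.0
position: [628.0, -129.4, 44.0]
tcp_rot: [0.001, -0.077, 0.997, -0.0]
wrist_force: [0.5, 0.5, -2.2]
gripper_width: 0.694
grip_force: 55.7
```

```bash
cat >> h.py <<'E'
def ends(P,o,deg,bands,half=75):
    a=np.radians(deg);u=np.array([np.cos(a),np.sin(a),0]);v=np.array([-np.sin(a),np.cos(a),0]);o=np.array([o[0],o[1],0])
    A=(P-o)@u;B=(P-o)@v;Z=P[...,2]
    for n,zl,zh in bands:
        m=(Z>zl)&(Z<zh)&(A<-20)&(A>-half)&(abs(B)<45)
        if m.sum()<20: print(n,"none");continue
        e=np.percentile(A[m],1); k=m&(A<e+8); l=np.percentile(B[k],[0.5,99.5])
        print(n,m.sum(),"end",np.percentile(A[m],[0.2,3]).round(1),"lat",l.round(1),"mid",l.mean().round(1),"z",np.percentile(Z[k],[5,50,95]).round(1))
E
python3 - <<'E'
from h import *
plan([625,-128.4,27],98.9)
c=cam("wrist");I,D=grab_frame("wrist");P=cloud(c,D)
ends(P,(625,-128.4),8.9,(("tray",60,90),("base",5,14),("posts",18,28)))
E
```

```text
t 8.0 p [ 628.  -129.4   44. ] th 98.88 tilt [ 1.5e-03 -5.0e-04 -1.0e+00] F [ 0.5  0.5 -2.2] w 0.694 g 55.7
turn -0.02 shift [ 2.8  1.4 17. ]
tray 8428 end [-54.  -53.9] lat [-30.8  28.4] mid -1.2 z [63.4 82.3 84.8]
base 2598 end [-62.7 -62.6] lat [-38.1  36.2] mid -0.9 z [ 7.6  9.  10.2]
posts 484 end [-55.1 -55. ] lat [-30.4  28.9] mid -0.8 z [19.5 23.  24. ]
```

Call:
servo_tool(motion=[[[-1,1.3,0.2,2,0],[-1,0,0,3,0],[-1,0,0,3,0],[-1,0,0,3,0],[-1,0,0,2,0],[-1,0,0,2,0],[-1,0,0,2,0],[-1,0,0,0,0],[-1,0,0,0,0]]])

```text
time_s: 9.18
position: [626.3, -129.3, 27.0]
tcp_rot: [0.0, -0.077, 0.997, -0.0]
wrist_force: [-4.9, -0.3, 6.0]
gripper_width: 0.697
grip_force: 56.6
```

```bash
python3 - <<'E'
from h import *
plan([625,-128.4,27],98.9)
c=cam("wrist");I,D=grab_frame("wrist");P=cloud(c,D)
ends(P,(625,-128.4),8.9,(("tray",45,80),("base",5,14)))
E
```

```text
t 9.18 p [ 626.3 -129.3   27. ] th 98.88 tilt [ 4.e-04 -1.e-04 -1.e+00] F [-4.9 -0.3  6. ] w 0.697 g 56.6
turn -0.02 shift [1.1 1.1 0. ]
tray 8282 end [-55.7 -55.5] lat [-30.4  28.8] mid -0.8 z [48.6 65.7 67.8]
base 2653 end [-62.9 -62.8] lat [-38.   36.3] mid -0.9 z [ 7.7  9.  10.3]
```

Call:
servo_tool(motion=[[[-1,0,0,1,0],[1,0,0,0,0],[1,0,0,0,0],[1,0,0,0,0],[1,0,0,0,0],[1,0,0,-20,0],[1,0,0,-40,0],[1,0,0,-40,0],[1,0,0,0,7],[1,0,0,0,7],[1,0,0,0,6],[1,0,0,0,0]]])

```text
time_s: 10.72
position: [626.5, -129.3, 126.7]
tcp_rot: [0.001, 0.096, 0.995, -0.0]
wrist_force: [-0.3, -0.6, -0.4]
gripper_width: 1.0
grip_force: 0.0
```

```bash
python3 - <<'E'
from h import *
plan([519.9,88.9,125],78.7)
c=cam("wrist");I,D=grab_frame("wrist");P=cloud(c,D)
print(rect(P,625,-128.9,55,75)); ends(P,(625,-128.4),8.9,(("tray",45,80),("base",5,14)))
E
```

```text
t 10.72 p [ 626.5 -129.3  126.7] th 78.95 tilt [ 1.8e-03 -5.0e-04 -1.0e+00] F [-0.3 -0.6 -0.4] w 1.0 g 0.0
turn 0.25 shift [147.3 193.1   1.7]
[ 625.2 -129.5  110.8   60.3    8.9   64.3 4116. ]
tray 2077 end [-55.3 -55.2] lat [-30.7  28.8] mid -0.9 z [50.8 66.2 67.9]
base 1279 end [-62.9 -62.5] lat [-38.   36.7] mid -0.7 z [ 7.7  9.  10.3]
```

The deep tray is seated, with its top at 68 and its centre over the base. Next is the shallow tray.

Call:
servo_tool(motion=[[[1,17.3,23.1,0,0],[1,26,34,0,0],[1,26,34,0,0],[1,26,34,0,0],[1,26,34,0,0],[1,26,34,0,0],[1,0,0,0,0],[1,0,0,0,0]]])

```text
time_s: 11.78
position: [519.2, 88.4, 125.7]
tcp_rot: [0.001, 0.096, 0.995, -0.0]
wrist_force: [-0.1, 0.4, -0.2]
gripper_width: 1.005
grip_force: 0.0
```

```bash
python3 - <<'E'
from h import *
c=cam("wrist");I,D=grab_frame("wrist");P=cloud(c,D)
print(rect(P,520,89,22,45,65));plan([519.9,88.9,0],78.7)
E
```

```text
[ 519.9   88.4  110.2   60.1  -11.2   32.2 3315. ]
t 11.82 p [519.3  88.1 125.6] th 78.88 tilt [ 9.e-04 -3.e-04 -1.e+00] F [0.  0.  0.6] w 1.003 g 0.0
turn 0.18 shift [ -0.4   0.9 125.6]
```

Call:
servo_tool(motion=[[[1,0.9,0.6,25,0],[1,0,0,30,0],[1,0,0,30,0],[1,0,0,20,0],[1,0,0,10,0],[1,0,0,6,0],[1,0,0,3,0],[1,0,0,0,0],[-1,0,0,0,0],[-1,0,0,0,0],[-1,0,0,0,0],[-1,0,0,0,0]]])

```text
time_s: 13.32
position: [518.8, 89.6, 2.0]
tcp_rot: [0.001, 0.097, 0.995, 0.0]
wrist_force: [-0.9, 0.4, 6.3]
gripper_width: 0.697
grip_force: 54.3
```

Call:
servo_tool(motion=[[[-1,0,0,0,0],[-1,0,0,0,0]]])

```text
time_s: 13.58
position: [518.8, 89.6, 2.0]
tcp_rot: [0.001, 0.097, 0.995, 0.0]
wrist_force: [0.6, 0.3, 6.0]
gripper_width: 0.69
grip_force: 54.4
```

Call:
servo_tool(motion=[[[-1,0,0,-10,0],[-1,0,0,-30,0],[-1,0,0,-40,0],[-1,0,0,-35,0],[-1,0,0,0,-7],[-1,0,0,0,-7],[-1,0,0,0,-6],[-1,0,0,0,0],[-1,0,0,0,0]]])

```text
time_s: 14.7
position: [517.7, 89.4, 115.9]
tcp_rot: [-0.0, -0.077, 0.997, -0.0]
wrist_force: [-0.2, -0.4, -1.5]
gripper_width: 0.691
grip_force: 54.1
```

```bash
python3 -c "
from h import *
plan([625.1,-129,115],98.9)"
```

```text
t 14.7 p [517.7  89.4 115.9] th 98.79 tilt [-6.e-04 -1.e-04 -1.e+00] F [-0.2 -0.4 -1.5] w 0.691 g 54.1
turn -0.11 shift [ -72.4 -232.4    0.9]
```

Call:
servo_tool(motion=[[[-1,-7.4,-22.4,0,0],[-1,-13,-42,0,0],[-1,-13,-42,0,0],[-1,-13,-42,0,0],[-1,-13,-42,0,0],[-1,-13,-42,0,0],[-1,0,0,10,0],[-1,0,0,15,0],[-1,0,0,13,0],[-1,0,0,0,0],[-1,0,0,0,0],[-1,0,0,0,0]]])

```text
time_s: 16.2
position: [625.9, -128.9, 79.0]
tcp_rot: [0.001, -0.078, 0.997, -0.0]
wrist_force: [0.4, 0.1, -1.8]
gripper_width: 0.69
grip_force: 54.2
```

```bash
python3 - <<'E'
from h import *
plan([625.1,-129,61],98.9)
c=cam("wrist");I,D=grab_frame("wrist");P=cloud(c,D)
ends(P,(625,-128.4),8.9,(("shal",88,120),("deep",45,74),("base",5,14)))
E
```

```text
t 16.2 p [ 625.9 -128.9   79. ] th 98.9 tilt [ 1.4e-03 -4.0e-04 -1.0e+00] F [ 0.4  0.1 -1.8] w 0.69 g 54.2
turn -0.0 shift [ 0.8 -0.  18. ]
shal 9298 end [-52.7 -52.5] lat [-29.9  29.3] mid -0.3 z [ 91.3 110.4 113.7]
deep 1729 end [-55.5 -55.4] lat [-30.6  28.7] mid -0.9 z [49.1 65.8 67.9]
base 1554 end [-63.  -62.7] lat [-38.2  36.3] mid -1.0 z [ 7.5  9.1 10.2]
```

Call:
servo_tool(motion=[[[-1,2.8,-0.6,0,0],[-1,0,0,2,0],[-1,0,0,3,0],[-1,0,0,3,0],[-1,0,0,3,0],[-1,0,0,2,0],[-1,0,0,2,0],[-1,0,0,2,0],[-1,0,0,1.5,0],[-1,0,0,0,0],[-1,0,0,0,0]]])

```text
time_s: 17.62
position: [622.9, -130.1, 61.1]
tcp_rot: [-0.0, -0.077, 0.997, 0.0]
wrist_force: [-3.8, 0.7, 6.1]
gripper_width: 0.689
grip_force: 55.1
```

```bash
python3 - <<'E'
from h import *
plan([625.1,-129,61],98.9)
c=cam("wrist");I,D=grab_frame("wrist");P=cloud(c,D)
ends(P,(625,-128.4),8.9,(("shal",71,110),("deep",45,66)))
E
```

```text
t 17.62 p [ 622.9 -130.1   61.1] th 98.88 tilt [-0.  0. -1.] F [-3.8  0.7  6.1] w 0.689 g 55.1
turn -0.02 shift [-2.4  0.7  0.1]
shal 7937 end [-55.9 -55.7] lat [-30.6  28.6] mid -1.0 z [74.9 93.  95.9]
deep 818 end [-55.5 -55.4] lat [-30.1  28.4] mid -0.9 z [47.3 57.1 65.5]
```

Call:
servo_tool(motion=[[[-1,0,0,1,0],[1,0,0,0,0],[1,0,0,0,0],[1,0,0,0,0],[1,0,0,0,0],[1,0,0,-20,0],[1,0,0,-40,0],[1,0,0,-30,0],[1,0,0,0,7],[1,0,0,0,7],[1,0,0,0,4.6],[1,0,0,0,0]]])

```text
time_s: 19.18
position: [623.2, -130.1, 150.2]
tcp_rot: [0.001, 0.084, 0.996, -0.0]
wrist_force: [-0.2, 0.9, -0.3]
gripper_width: 0.997
grip_force: 0.0
```

```bash
python3 - <<'E'
from h import *
plan([458.6,-328.2,150],80.2)
c=cam("wrist");I,D=grab_frame("wrist");P=cloud(c,D)
print(rect(P,625,-128.9,85,105)); ends(P,(625,-128.4),8.9,(("shal",80,110),("deep",45,66)))
E
```

```text
t 19.18 p [ 623.2 -130.1  150.2] th 80.33 tilt [ 1.8e-03 -5.0e-04 -1.0e+00] F [-0.2  0.9 -0.3] w 0.997 g 0.0
turn 0.13 shift [ 1.285e+02 -2.232e+02  2.000e-01]
[ 625.  -129.7  110.5   60.2    8.9   94.3 3346. ]
shal 2046 end [-55.5 -55.4] lat [-30.6  28.7] mid -1.0 z [83.3 94.5 96. ]
deep 169 end [-55.3 -55.3] lat [-29.6  28.5] mid -0.6 z [46.5 56.3 64.8]
```

The shallow tray is seated, with its top at 96. Now the grey cover.

Call:
servo_tool(motion=[[[1,13.5,-23.2,0,0],[1,23,-40,0,0],[1,23,-40,0,0],[1,23,-40,0,0],[1,23,-40,0,0],[1,23,-40,0,0],[1,0,0,15,0],[1,0,0,0,0],[1,0,0,0,0]]])

```text
time_s: 20.35
position: [459.0, -327.5, 133.6]
tcp_rot: [-0.0, 0.084, 0.996, 0.0]
wrist_force: [-0.2, -0.7, 0.2]
gripper_width: 0.998
grip_force: 0.0
```

```bash
python3 - <<'E'
from h import *
c=cam("wrist");I,D=grab_frame("wrist");P=cloud(c,D)
print(rect(P,459,-328,10,40,65));print(rect(P,600,-297,22,40,60));plan([458.6,-328.2,0],80.2)
E
```

```text
[ 458.4 -329.2  109.5   60.2   -9.7   24.1 8148. ]
[ 595.5 -297.3   80.8   36.3  -12.1   29.  2335. ]
t 20.4 p [ 459.2 -327.6  133.9] th 80.38 tilt [ 2.e-04 -0.e+00 -1.e+00] F [-0.3  0.1  0.9] w 0.995 g 0.0
turn 0.18 shift [  0.5  -0.7 133.9]
```

Call:
servo_tool(motion=[[[1,0.9,-1,30,0],[1,0,0,35,0],[1,0,0,30,0],[1,0,0,20,0],[1,0,0,10,0],[1,0,0,6,0],[1,0,0,3,0],[1,0,0,0,0],[-1,0,0,0,0],[-1,0,0,0,0],[-1,0,0,0,0],[-1,0,0,0,0]]])

```text
time_s: 21.9
position: [457.8, -329.8, 0.6]
tcp_rot: [0.001, 0.085, 0.996, -0.001]
wrist_force: [-0.6, -0.2, 5.6]
gripper_width: 0.691
grip_force: 54.2
```

Call:
servo_tool(motion=[[[-1,0,0,0,0],[-1,0,0,0,0]]])

```text
time_s: 22.15
position: [457.9, -329.8, 0.6]
tcp_rot: [0.001, 0.085, 0.996, -0.001]
wrist_force: [-1.5, -0.5, 5.2]
gripper_width: 0.691
grip_force: 54.2
```

Call:
servo_tool(motion=[[[-1,0,0,-10,0],[-1,0,0,-30,0],[-1,0,0,-40,0],[-1,0,0,-40,0],[-1,0,0,-20,-6],[-1,0,0,0,-6],[-1,0,0,0,-6.5],[-1,0,0,0,0],[-1,0,0,0,0]]])

```text
time_s: 23.28
position: [457.0, -328.8, 139.3]
tcp_rot: [-0.0, -0.076, 0.997, 0.0]
wrist_force: [0.3, -0.1, -0.7]
gripper_width: 0.689
grip_force: 54.0
```

```bash
python3 -c "
from h import *
plan([623.5,-129.4,140],98.9)"
```

```text
t 23.27 p [ 457.  -328.8  139.3] th 98.69 tilt [-6.e-04  6.e-04 -1.e+00] F [ 0.3 -0.1 -0.7] w 0.689 g 54.0
turn -0.21 shift [-195.3  171.3   -0.7]
```

Call:
servo_tool(motion=[[[-1,0,0,0,-0.2],[-1,-25.3,21.3,0,0],[-1,-34,30,0,0],[-1,-34,30,0,0],[-1,-34,30,0,0],[-1,-34,30,0,0],[-1,-34,30,0,0],[-1,0,0,15,0],[-1,0,0,18,0],[-1,0,0,0,0],[-1,0,0,0,0],[-1,0,0,0,0]]])

```text
time_s: 24.78
position: [623.7, -130.2, 107.4]
tcp_rot: [0.001, -0.078, 0.997, -0.0]
wrist_force: [0.3, -0.1, -0.4]
gripper_width: 0.692
grip_force: 54.0
```

```bash
python3 - <<'E'
from h import *
plan([625.1,-129,87.6],98.9)
c=cam("wrist");I,D=grab_frame("wrist");P=cloud(c,D)
ends(P,(625,-128.4),8.9,(("cover",112,140),("shal",78,100),("deep",45,66)))
E
```

```text
t 24.77 p [ 623.7 -130.2  107.4] th 98.92 tilt [ 1.3e-03 -4.0e-04 -1.0e+00] F [ 0.3 -0.1 -0.4] w 0.692 g 54.0
turn 0.02 shift [-1.6  1.  19.8]
cover 12058 end [-55.6 -55.4] lat [-30.7  27.9] mid -1.4 z [120.  127.5 133. ]
shal 1241 end [-55.6 -55.5] lat [-30.7  28.4] mid -1.1 z [80.5 94.4 95.9]
deep 370 end [-55.5 -55.4] lat [-30.3  28.2] mid -1.0 z [47.  57.3 64. ]
```

Call:
servo_tool(motion=[[[-1,0,0.3,2,0],[-1,0,0,4,0],[-1,0,0,3,0],[-1,0,0,3,0],[-1,0,0,2,0],[-1,0,0,2,0],[-1,0,0,2,0],[-1,0,0,2,0],[-1,0,0,0,0],[-1,0,0,0,0]]])

```text
time_s: 26.08
position: [623.6, -129.2, 87.7]
tcp_rot: [0.0, -0.078, 0.997, -0.0]
wrist_force: [-3.3, 0.5, 5.2]
gripper_width: 0.688
grip_force: 54.7
```

```bash
python3 - <<'E'
from h import *
plan([625.1,-129,87.6],98.9)
c=cam("wrist");I,D=grab_frame("wrist");P=cloud(c,D)
ends(P,(625,-128.4),8.9,(("cover",100,120),("shal",78,94)))
E
```

```text
t 26.07 p [ 623.6 -129.2   87.7] th 98.98 tilt [ 3.e-04 -0.e+00 -1.e+00] F [-3.3  0.5  5.2] w 0.688 g 54.7
turn 0.08 shift [-1.5 -0.   0.1]
cover 11891 end [-55.5 -55.2] lat [-29.7  28.8] mid -0.4 z [103.  107.9 113.3]
shal 668 end [-55.7 -55.6] lat [-30.6  28. ] mid -1.3 z [79.1 87.2 93.5]
```

Call:
servo_tool(motion=[[[-1,0,0,1,0],[1,0,0,0,0],[1,0,0,0,0],[1,0,0,0,0],[1,0,0,0,0],[1,0,0,-20,0],[1,0,0,-40,0],[1,0,0,-15,0],[1,0,0,0,7],[1,0,0,0,7],[1,0,0,0,7],[1,0,0,0,0]]])

```text
time_s: 27.62
position: [623.4, -129.2, 160.7]
tcp_rot: [0.0, 0.104, 0.995, 0.0]
wrist_force: [-0.6, 0.1, -0.2]
gripper_width: 1.001
grip_force: 0.0
```

```bash
python3 - <<'E'
from h import *
plan([599.8,-297.5,150],78)
c=cam("wrist");I,D=grab_frame("wrist");P=cloud(c,D)
print("cover",rect(P,625,-128.9,100,120),rect(P,625,-128.9,112.2,120)); ends(P,(625,-128.4),8.9,(("cover",100,120),("shal",80,94)))
E
```

```text
t 27.62 p [ 623.4 -129.2  160.7] th 78.06 tilt [ 0.  0. -1.] F [-0.6  0.1 -0.2] w 1.001 g 0.0
turn 0.06 shift [ -12.  -169.6   10.7]
cover [ 6.2500e+02 -1.2900e+02  1.1010e+02  6.0300e+01  9.0000e+00  1.1110e+02
  1.2849e+04] [ 625.1 -128.9  104.5   33.4    8.3  112.9 4265. ]
cover 4917 end [-55.1 -54.6] lat [-29.9  29. ] mid -0.4 z [105.2 108.1 113.4]
shal 149 end [-55.5 -55.4] lat [-29.7  28.4] mid -0.6 z [80.9 88.  93.8]
```

The cover is seated at (625,-129), with its crown near 114. Now the block.

Call:
servo_tool(motion=[[[1,-2,-29.6,0,0],[1,-2,-35,0,0],[1,-2,-35,0,0],[1,-2,-35,0,0],[1,-4,-35,10,0],[1,0,0,0,0],[1,0,0,0,0]]])

```text
time_s: 28.55
position: [599.8, -297.2, 150.5]
tcp_rot: [-0.0, 0.104, 0.995, 0.0]
wrist_force: [-0.5, 0.3, -0.4]
gripper_width: 1.001
grip_force: 0.0
```

```bash
python3 - <<'E'
from h import *
c=cam("wrist");I,D=grab_frame("wrist");P=cloud(c,D)
print(rect(P,600,-297,22,40,60));plan([599.8,-297.5,0],78)
m=(abs(P[...,0]-600)<45)&(abs(P[...,1]+297)<25)&(P[...,2]>24)&(P[...,2]<36)
ys,xs=np.where(m);y0,y1,x0,x1=ys.min()-15,ys.max()+15,xs.min()-15,xs.max()+15
cv2.imwrite("pics/b.png",cv2.resize(I[y0:y1,x0:x1],None,fx=3,fy=3)[:600,:800]);print(x0,y0,I[m].mean(0))
E
```

```text
[ 600.2 -298.4   88.4   36.1  -12.1   29.1 3456. ]
t 28.6 p [ 600.  -296.8  150.8] th 78.05 tilt [ 1.e-04  3.e-04 -1.e+00] F [-0.6 -0.6 -0.3] w 1.0 g 0.0
turn 0.05 shift [ 1.000e-01 -7.000e-01  1.508e+02]
284 127 [191.56961277 211.31007981 226.30062075]
```

View pics/b.png

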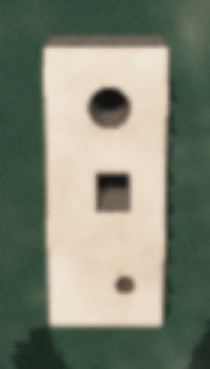

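The crop shows the bored block alone: round hole near one end, square hole in the middle, small hole at the other end. Size and height match (88 x 36, top at 29 to 30). I'll grip it at mid-height or above.

Call:
servo_tool(motion=[[[1,0.4,-1.2,30,0],[1,0,0,35,0],[1,0,0,35,0],[1,0,0,25,0],[1,0,0,11,0],[1,0,0,5,0],[1,0,0,3,0],[1,0,0,0,0],[-1,0,0,0,0],[-1,0,0,0,0],[-1,0,0,0,0],[-1,0,0,0,0]]], squeeze=70)

```text
time_s: 30.1
position: [599.6, -298.6, 7.2]
tcp_rot: [0.0, 0.105, 0.994, 0.0]
wrist_force: [-0.1, 1.8, 2.3]
gripper_width: 0.408
grip_force: 73.5
```

Call:
servo_tool(motion=[[[-1,0,0,0,0],[-1,0,0,0,0],[-1,0,0,0,0]]])

```text
time_s: 30.48
position: [599.6, -298.7, 7.2]
tcp_rot: [0.0, 0.105, 0.994, -0.0]
wrist_force: [-0.2, 2.0, 4.5]
gripper_width: 0.404
grip_force: 73.7
```

Call:
servo_tool(motion=[[[-1,0,0,-10,0],[-1,0,0,-30,0],[-1,0,0,-45,0],[-1,0,0,-45,0],[-1,0,0,-20,-7],[-1,0,0,0,-7],[-1,0,0,0,-7],[-1,0,0,0,0],[-1,0,0,0,0],[-1,0,0,0,0]]])

```text
time_s: 31.72
position: [598.9, -298.5, 156.0]
tcp_rot: [-0.0, -0.078, 0.997, 0.0]
wrist_force: [0.1, 0.2, -6.9]
gripper_width: 0.404
grip_force: 72.5
```

```bash
python3 -c "
from h import *
plan([624.5,-129.0,150],98.9)"
```

```text
t 31.73 p [ 598.9 -298.5  156. ] th 98.92 tilt [-1.e-03  4.e-04 -1.e+00] F [ 0.1  0.2 -6.9] w 0.404 g 72.5
turn 0.02 shift [-51.6 163.5   6. ]
```

Call:
servo_tool(motion=[[[-1,-8,23.5,0,0],[-1,-11,35,0,0],[-1,-11,35,0,0],[-1,-11,35,0,0],[-1,-10.6,35,0,0],[-1,0,0,10,0],[-1,0,0,10,0],[-1,0,0,0,0],[-1,0,0,0,0],[-1,0,0,0,0]]])

```text
time_s: 32.98
position: [624.9, -129.8, 137.1]
tcp_rot: [0.0, -0.078, 0.997, -0.0]
wrist_force: [1.1, 0.3, -6.9]
gripper_width: 0.407
grip_force: 72.4
```

```bash
python3 - <<'E'
from h import *
plan([624.5,-129,121],98.9)
c=cam("wrist");I,D=grab_frame("wrist");P=cloud(c,D)
ends(P,(625,-128.4),8.9,(("block",146,170),("cover",95,120)))
E
```

```text
t 32.98 p [ 624.9 -129.8  137.1] th 98.92 tilt [ 8.e-04 -2.e-04 -1.e+00] F [ 1.1  0.3 -6.9] w 0.407 g 72.4
turn 0.02 shift [ 0.3  0.8 16.1]
block 4591 end [-43.8 -43.6] lat [-18.8  16.5] mid -1.1 z [148.3 158.7 159.9]
cover 3814 end [-55.5 -55.1] lat [-29.9  28.9] mid -0.5 z [ 98.  107.9 113.3]
```

Call:
servo_tool(motion=[[[-1,0,0.6,4,0],[-1,0,0,4,0],[-1,0,0,3,0],[-1,0,0,2,0],[-1,0,0,1,0],[-1,0,0,1,0],[-1,0,0,0.5,0],[-1,0,0,0,0],[-1,0,0,0,0]]])

```text
time_s: 34.15
position: [624.7, -128.5, 121.2]
tcp_rot: [0.0, -0.078, 0.997, -0.0]
wrist_force: [-0.4, 0.1, -6.0]
gripper_width: 0.408
grip_force: 72.5
```

```bash
python3 - <<'E'
from h import *
plan([624.5,-129,121],98.9)
c=cam("wrist");I,D=grab_frame("wrist");P=cloud(c,D)
ends(P,(625,-128.4),8.9,(("block",130,170),("cover",95,116)))
E
```

```text
t 34.15 p [ 624.7 -128.5  121.2] th 98.98 tilt [ 2.e-04 -0.e+00 -1.e+00] F [-0.4  0.1 -6. ] w 0.408 g 72.5
turn 0.08 shift [ 0.2 -0.4  0.2]
block 4611 end [-43.9 -43.6] lat [-17.6  17.8] mid 0.1 z [132.6 142.9 144.1]
cover 4379 end [-55.3 -55.1] lat [-29.8  28.7] mid -0.6 z [ 99.  107.8 113.4]
```

Call:
servo_tool(motion=[[[-1,0,-0.6,0,0],[-1,0,0,0.4,0],[-1,0,0,0.3,0],[-1,0,0,0,0],[-1,0,0,0,0]]])

```text
time_s: 34.83
position: [624.8, -129.1, 121.2]
tcp_rot: [0.0, -0.078, 0.997, -0.0]
wrist_force: [-3.4, 0.5, -0.0]
gripper_width: 0.406
grip_force: 73.3
```

```bash
python3 - <<'E'
from h import *
plan([624.5,-129,121],98.9)
c=cam("wrist");I,D=grab_frame("wrist");P=cloud(c,D)
ends(P,(625,-128.4),8.9,(("block",130,170),("cover",95,116)))
E
```

```text
t 34.83 p [ 624.8 -129.1  121.2] th 98.98 tilt [ 3.e-04 -1.e-04 -1.e+00] F [-3.4  0.5 -0. ] w 0.406 g 73.3
turn 0.08 shift [0.3 0.2 0.2]
block 4616 end [-43.8 -43.6] lat [-18.2  17.2] mid -0.5 z [132.3 142.8 144. ]
cover 4363 end [-55.3 -55.1] lat [-30.   28.9] mid -0.6 z [ 99.4 107.8 113.3]
```

Call:
servo_tool(motion=[[[-1,0,0,0.2,0],[-1,0,0,0,0],[-0.15,0,0,0,0],[-0.1,0,0,0,0],[0,0,0,0,0],[0.2,0,0,0,0],[0.4,0,0,0,0],[0.4,0,0,0,0]]], squeeze=20)

```text
time_s: 35.88
position: [624.7, -129.1, 120.2]
tcp_rot: [0.0, -0.078, 0.997, -0.0]
wrist_force: [0.3, -0.7, 0.1]
gripper_width: 0.702
grip_force: 0.0
```

```bash
python3 - <<'E'
from h import *
plan([624.5,-129,121],98.9)
c=cam("wrist");I,D=grab_frame("wrist");P=cloud(c,D)
ends(P,(625,-128.4),8.9,(("block",130,170),("cover",95,116)))
E
```

```text
t 35.88 p [ 624.7 -129.1  120.2] th 98.98 tilt [ 0. -0. -1.] F [ 0.3 -0.7  0.1] w 0.702 g 0.0
turn 0.08 shift [ 0.2  0.1 -0.8]
block 4603 end [-43.6 -43.4] lat [-18.4  16.9] mid -0.7 z [132.6 142.8 144. ]
cover 4491 end [-55.5 -55.2] lat [-30.1  28.8] mid -0.6 z [ 97.7 107.8 113.3]
```

The block stands free, level and centred. I'll retreat upward and check from above.

Call:
servo_tool(motion=[[[0.6,0,0,-5,0],[0.6,0,0,-20,0],[0.6,0,0,-40,0],[0.6,0,0,-40,0],[0.6,20,0,0,0],[0.6,0,0,0,0],[0.6,0,0,0,0],[0.6,0,0,0,0]]])

```text
time_s: 36.92
position: [605.0, -132.1, 224.7]
tcp_rot: [-0.0, -0.078, 0.997, 0.0]
wrist_force: [-0.5, -0.1, 0.2]
gripper_width: 0.8
grip_force: 0.0
```

```bash
python3 - <<'E'
from h import *
c=cam("wrist");I,D=grab_frame("wrist");P=cloud(c,D)
print("block",rect(P,625,-129,135,155,60)); print("cover",rect(P,625,-129,100,118,70))
q=P[(abs(P[...,0]-625)<60)&(abs(P[...,1]+129)<40)&(P[...,2]>138)&(P[...,2]<150)]
A=np.c_[q[:,:2]-q[:,:2].mean(0),np.ones(len(q))];print("slope",np.linalg.lstsq(A,q[:,2],rcond=None)[0].round(3))
cv2.imwrite("pics/end.png",I)
E
```

```text
block [ 625.9 -128.8   88.6   36.1    9.1  143.1 4381. ]
cover [ 624.5 -128.9  109.7   60.1    8.9  108.  3171. ]
slope [ 2.0000e-03 -2.0000e-03  1.4302e+02]
```

View pics/end.png

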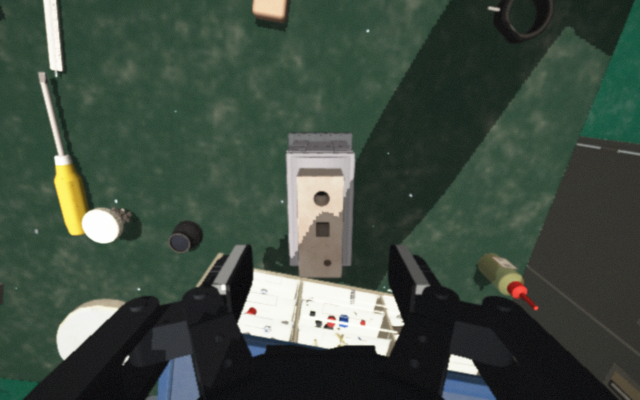

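The picture shows the full stack with the block lengthwise on the ridge (block 300–343 × 170–277, cover 287–354 × 152–265). It is level and centred, and the bystanders in view are where they were. I'm handing in.

```bash
python3 -c "
from plant import ctrl
print(ctrl.hand_in())"
```

```text
the job is handed in; nothing more can be done
None
```

I built the stack on the base board (deep tray, shallow tray, grey cover) and laid the steel block level and centred along the ridge; I handed the job in at about 37 s, and the hand-in returned no verdict.

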